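# Open the tight pencil box in the one-handed opening aid

## Robot

A 6-joint arm with a two-finger parallel gripper is mounted at the origin on the work surface. World frame = base frame: x ahead of the robot, y to its left, z up, the work surface at z = 0. Lengths are in m, angles in rad, forces in N, time in s.
With the tool pointing down it reaches from about 0.35 to 0.975 m from the base axis. Payload 4.9 kg.
Tool frame: the origin (TCP) lies on the mounting face of the last link; the fingertips stand 173 mm ahead of it and the grasp point (between the pads) lies ctrl.pinch_z ahead of it (ctrl.pinch_z is the distance from the TCP to the grasp point, in m); z points along the fingers, y is the line along which they close (so a half turn about z gives the same grasp; the last joint's range is limited). The gripper opens to 85 mm and grips with 20 to 120 N. Pads are 22 mm wide; open, the fingers measure 114 mm over their backs; the gripper's body (76 mm by 85 mm) begins 54 mm behind the grasp point. The pads swing forward as they close: fully open they stand 13 mm farther back than shut.
Start: joints at [-1.283, 0.053, 1.613, -0, 1.476, -0.119], TCP at [0.247, -0.574, 0.405] pointing down, gripper open.
Joint ranges: [-3.01, 3.01], [-1.01, 2.22], [0.06, 2.58], [-1.02, 4.17], [0.09, 2.62], [-3.14, 3.14]. Speed limits (rad/s): [2.57, 2.57, 3.14, 3.14, 3.14, 3.14].

## Interface

Orientations are given as a rotation vector (axis times angle).
In Python, from station import telemetry, eyes, ctrl gives the robot as it stands.
- The arm moves only by the tool apply_moves, never from a script. Its argument "plan" is a list of rows, each a list of 5 numbers: the finger opening in m, from 0 to 0.0854, then the shift along the tool's x, y, z in m, then the turn about the tool's z in rad. In form: [[jaw, x, y, z, roll], ...]. A call has 1 to 12 rows; each row is the pose to reach, as a shift and turn from the pose commanded when the call began, along the tool's axes at that moment; what a row does not reach only later rows make up. A row lasts 1/12 s, in which the tool goes at most 41.7 mm and 7.16 degrees, less where a joint would pass 70% of its speed; a pose out of reach is approached as far as the arm can. A call with a gripper value outside its range is refused whole. The fingers move at their own pace and stop on an object; "newtons" is the grip in N (left out, the last holds). Time passes only in rows, so rows that repeat a pose let the fingers close. It gives the time, the measured TCP pose, the force, the opening and the grip force at its end, in the units of the state.
- telemetry.get_obs(): the state, without advancing time (a new reading comes with each control period).
- eyes.get_image(name): name is "scene" or "top"; returns a dict with "img" (400x640x3 uint8, blue, green, red), "range_z" (400x640 float32, m along the optical axis (not along the pixel's ray), 0 where there is no reading), "K" (3x3 intrinsics, pixels), "dist_coeffs" ([k1, k2, p1, p2, k3] as OpenCV has them; the pictures are not rectified), "pose" (4x4, takes a point from camera to world coordinates). Camera axes: x right, y down, z forward; pixel columns grow to the right and rows downward; lengths in m; the calibration is good to about 2 mm. A picture is of the moment at which its call begins.
- ctrl.finish_job(): hands the job in; it is judged then, once.
Trained networks look in a picture, given as the dict that the camera call returned (one of the last four; its "shot" number tells which), for a name from the list of things; names that differ only in an ending like _2 or _b are one class to them, and where a whole thing is asked for, a point or a joint stands for the part that bears it (a point fixed in the world has none). Each returns a list of dicts, best first, with "confidence" (0 to 1); they miss things now and then, are a little off and sometimes report something else, mostly with a low value. They report only what shows in the picture. A call takes as long as a camera call. They do not tell look-alikes from the thing itself.
- eyes.search_frame(thing, picture): "box" ([left, top, right, bottom] in pixels, round what is visible of it).
- eyes.outline_of(thing, picture): "region" (400x640 bool, what is visible of it) and "box" ([left, top, right, bottom] in pixels, round what is visible of it).
- eyes.tip_of(thing, picture): "point" ([column, row] in pixels: a listed point, or the origin of a listed thing).
The state is a dict: "t": time; "q": joint angles; "dq": joint speeds; "effort": joint torques, N m; "tool_pos": TCP position; "tool_rot": TCP orientation; "contact_force": force on the tool from outside, world axes, zero at the start; "wrist_torque": the same for the moment, N m; "opening": finger opening in m; "grip_force": force on a finger pad.
Only numpy, scipy, OpenCV 4.12 (cv2) and the standard library are available. Lean on these libraries where they do the work, as an engineer would, in place of code of your own. Each camera call takes 0.05 s, during which the arm holds its last target. There are 200 camera calls.

## Task

The small pencil box standing in the wooden opening aid has a deep, tight lid, and its base would come up with it. Slide the aid's fork by its upright handle fully home over the box's foot so that the base is held down, then draw the lid straight up off the box and set it down gently, open side down, on the middle of the cork mat. Leave the box seated in the aid and the fork home.

Things in the scene. Friction and masses are not known exactly. Their poses are not given: they have to be found in the camera images.
- lid: Lid of the pencil box, rose cardboard, 60 x 60 mm, 69 mm high, 80 g, open below. Origin: centre of its lower rim; z up to its closed top; sides parallel to the box's x and y. Rim starts 24 mm above the box's origin. Tight: takes about 9 N (6 to 14) until it has risen 66 mm and is free. Grip it firmly (30 N is safe); across y is freest, as the fork's handle stands on its -x side.
- box: Base of the pencil box, brown cardboard: body 51 x 51 mm on a foot 82 x 82 x 8 mm, 90 mm high, 350 g, loose in a recess (2 mm play) of the opening aid, a fixed wooden board 265 x 130 x 12 mm. Origin: centre of the foot's underside, 12 mm above the table; z up; x is the way the fork slides home, away from the robot (turned up to 18 degrees).
- fork_handle (a point): Centre of the fork's upright handle, a block 14 mm thick along x, 50 wide, from 30 to 62 mm above the table; this point is at 46 mm. Axes as the box's. The fork, a flat plywood U 104 mm wide, slides along x with 2.5 N friction and stays put. Drawn back, this point lies 142 to 150 mm on the -x side of the box's origin; home, at the hard stop, 74 mm: its arms then lie over the foot.
- mat: The cork mat where the lid goes: square, 160 x 160 x 3 mm, flat on the table. Origin: centre of its underside; its top is 3 mm above the table.
Mind the look-alikes: they are no part of the job. What is shaped like the lid but blue or purple is not meant.

How it is judged:
By the outcome, as a careful person would: the job done as asked, in the order asked, and still so for the second after the job is handed in, with the robot touching nothing.
It also fails if it takes over 56 s, if anything falls off the work surface, if the arm or the gripper's body presses on something with over 40 N, if the wrist force passes 120 N, or if a joint passes its speed limit or range.

## Working session

There is one attempt and no reset: what is moved stays moved. The work goes in short steps, Python scripts to look and compute and a tool call to move; the robot and the scene stay as the last step left them, time stands still between calls to the robot, and variables do not carry over. Pictures are saved under pics/ and viewed, at most 10 in all, crops included, and the job is handed in when it is done.

Besides the shell and the picture viewer there is one more tool, called as a command line: name --pt "numbers of a row" for each row, then --argument value for the rest. apply_moves: Moves the arm, as the interface text tells. Its arguments: {"type":"object","properties":{"plan":{"type":"array","items":{"type":"array","items":{"type":"number"}}},"newtons":{"type":"number"}},"required":["plan"]}

```bash
mkdir -p pics
cat > h.py <<'E'
import numpy as np, cv2
from scipy.spatial.transform import Rotation as R
from station import telemetry, eyes, ctrl
def pts(p, mask):
    v,u=np.nonzero(mask&(p["range_z"]>0)); z=p["range_z"][v,u]
    n=cv2.undistortPoints(np.stack([u,v],1).astype(np.float64)[:,None],p["K"],np.array(p["dist_coeffs"]))[:,0]
    c=np.c_[n*z[:,None],z]; T=np.array(p["pose"]); return c@T[:3,:3].T+T[:3,3], np.c_[u,v]
E
python3 - <<'E'
from h import *
print(ctrl.pinch_z, telemetry.get_obs())
for c in ["scene","top"]:
    p=eyes.get_image(c); cv2.imwrite(f"pics/{c}0.png",p["img"])
    print(c,np.array(p["pose"])[:3,3])
    for t in ["lid","box","fork_handle","mat"]:
        for d in eyes.outline_of(t,p)[:4]:
            P,_=pts(p,d["region"]); print(t,round(d["confidence"],2),np.round(d["box"]),np.round(np.median(P,0),3),np.round(np.percentile(P,98,axis=0),3),np.round(np.percentile(P,2,axis=0),3))
    print([(np.round(d["point"]),d["confidence"]) for d in eyes.tip_of("fork_handle",p)[:3]])
E
```

```text
0.1547 {'t': 0.0, 'q': array([-1.28297743e+00,  5.33591254e-02,  1.61427230e+00,  2.61290285e-05,
        1.47596671e+00, -1.18973503e-01]), 'dq': array([ 0.00079545, -0.00011987, -0.00107339,  0.00040289,  0.00082588,
        0.00066812]), 'effort': array([ 1.71694533e-03, -3.93677688e+01, -3.70179713e+01, -2.54153622e-05,
        7.07662912e-03,  1.46338536e-06]), 'tool_pos': array([ 0.24723509, -0.57373887,  0.40347421]), 'tool_rot': array([-3.07487401e+00, -6.34183344e-01,  2.24779392e-04]), 'contact_force': array([-0.65921656,  0.20048873,  0.86200683]), 'wrist_torque': array([-0.02711096,  0.00246995, -0.0291265 ]), 'grip_force': 0.0, 'opening': 0.08504514098542336}
scene [ 1.28963249 -0.42918873  0.82258534]
lid 0.78 [238. 191. 282. 244.] [ 0.669 -0.177  0.098] [ 0.681 -0.142  0.108] [ 0.621 -0.203  0.041]
lid 0.64 [257. 267. 298. 317.] [ 0.808 -0.222  0.068] [ 0.832 -0.181  0.072] [ 0.764 -0.255  0.001]
lid 0.6 [292. 171. 332. 220.] [ 0.632 -0.039  0.057] [0.654 0.007 0.072] [ 0.589 -0.066  0.002]
box 0.7 [239. 232. 288. 263.] [ 0.674 -0.192  0.021] [ 0.693 -0.131  0.039] [ 0
[... 318 characters left out ...]
9.] [ 0.784 -0.211  0.068] [ 0.824 -0.179  0.071] [ 0.753 -0.247  0.004]
lid 0.74 [388. 173. 435. 209.] [ 0.646 -0.166  0.105] [ 0.675 -0.139  0.108] [ 0.616 -0.199  0.046]
lid 0.66 [307. 189. 350. 232.] [ 0.615 -0.028  0.069] [0.647 0.003 0.072] [ 0.583 -0.061  0.066]
box 0.83 [384. 170. 430. 216.] [ 0.619 -0.141  0.02 ] [ 0.685 -0.128  0.023] [ 0.603 -0.211  0.012]
fork_handle 0.8 [379. 221. 443. 291.] [ 0.517 -0.18   0.03 ] [ 0.59  -0.128  0.063] [ 0.479 -0.231  0.026]
mat 0.76 [181. 166. 284. 266.] [0.6   0.147 0.003] [0.68  0.229 0.006] [ 0.521  0.067 -0.   ]
mat 0.34 [382. 171. 429. 218.] [ 0.619 -0.141  0.02 ] [ 0.683 -0.129  0.023] [ 0.605 -0.209  0.016]
[(array([415., 275.]), 0.63)]
```

View pics/scene0.png

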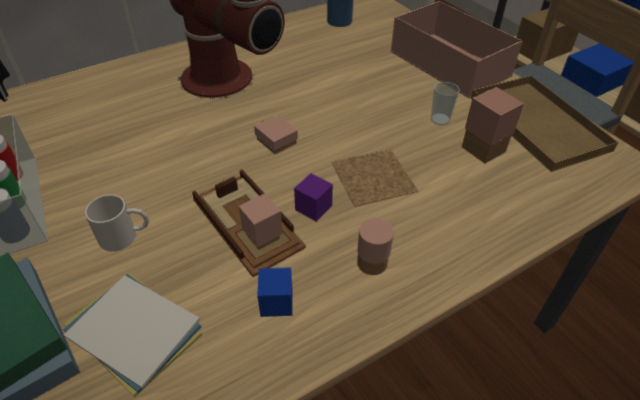

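View pics/top0.png

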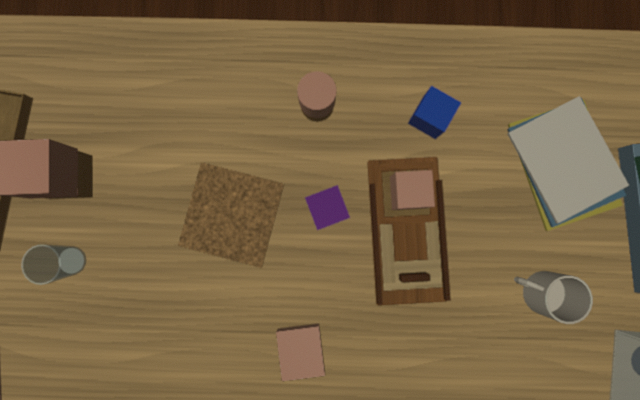

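The scene view shows these things that could be taken for the lid:
- rose cube in the wooden aid: scene (260,220), top (413,188)
- blue block: scene (275,290)
- purple block: scene (313,197)
- rose round tin: scene (375,245)
- flat rose box: scene (276,134)
- large rose box: scene (492,125)

I choose the rose one in the aid. The fork handle is at top (414,277) and the mat is at top (232,215).

Run:
```python
from h import *
p=eyes.get_image("top"); I=p["img"]
cv2.imwrite("pics/crop.png",cv2.resize(I[140:315,340:470],None,fx=3.4,fy=3.4,interpolation=cv2.INTER_CUBIC))
def rect(P,n):
    r=cv2.minAreaRect((P[:,:2]*1000).astype(np.float32)); print(n,len(P),np.round(r,1) if 0 else r, np.round(np.median(P[:,2]),4))
m=np.zeros(I.shape[:2],bool); m[140:315,360:460]=1
P,uv=pts(p,m)
s=(P[:,2]>.098)&(P[:,2]<.115); rect(P[s],"lid")
s=(P[:,2]>.055)&(P[:,2]<.068)&(uv[:,1]>250); rect(P[s],"handle")
s=(P[:,2]>.008)&(P[:,2]<.03); rect(P[s],"board")
d=eyes.outline_of("mat",p)[0]; k=cv2.erode(d["region"].astype(np.uint8),np.ones((3,3)))>0
P,_=pts(p,k); rect(P,"mat")
o=telemetry.get_obs(); print(R.from_rotvec(o["tool_rot"]).as_matrix().round(3))
```

```text
lid 1370 ((646.9613647460938, -170.56739807128906), (60.32178497314453, 60.81281661987305), 4.922310829162598) 0.1049
handle 247 ((500.2392883300781, -182.50634765625), (14.449555397033691, 50.18104934692383), 4.336715221405029) 0.0622
board 6730 ((580.2244262695312, -176.13323974609375), (263.4556579589844, 130.7080078125), 4.648184299468994) 0.0183
mat 7180 ((601.2600708007812, 149.03065490722656), (160.7213592529297, 156.28524780273438), 76.5324935913086) 0.003
[[ 0.918  0.396 -0.   ]
 [ 0.396 -0.918 -0.   ]
 [-0.     0.    -1.   ]]
```

View pics/crop.png

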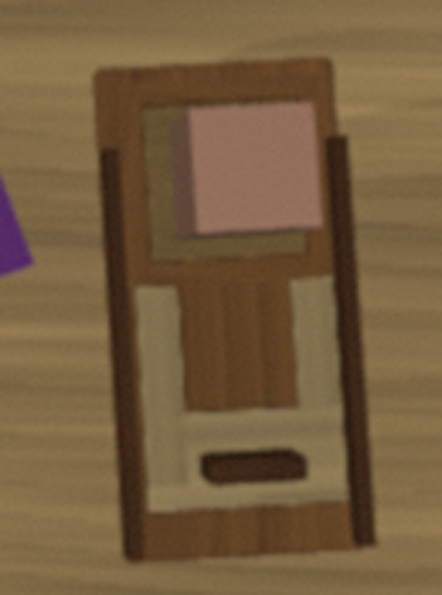

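The crop confirms it. The rose square top, at crop (255,170), sits in the aid with the U-fork drawn back and its dark handle at crop (255,465). Next I move behind the handle with the fingers closed.

apply_moves --pt "0 0.359 -0.2685 0.08 0.3265" --pt "0 0.359 -0.2685 0.08 0.3265" --pt "0 0.359 -0.2685 0.08 0.3265" --pt "0 0.359 -0.2685 0.08 0.3265" --pt "0 0.359 -0.2685 0.08 0.3265" --pt "0 0.359 -0.2685 0.08 0.3265" --pt "0 0.359 -0.2685 0.08 0.3265" --pt "0 0.359 -0.2685 0.08 0.3265" --pt "0 0.359 -0.2685 0.08 0.3265" --pt "0 0.359 -0.2685 0.08 0.3265" --pt "0 0.359 -0.2685 0.08 0.3265" --pt "0 0.359 -0.2685 0.08 0.3265"

```text
t: 1.7
tool_pos: [0.4723, -0.1803, 0.3232]
tool_rot: [-3.135, -0.137, 0.001]
contact_force: [-0.6, 0.2, -0.4]
opening: 0.0
grip_force: 0.0
```

apply_moves --pt "0 0 0 0 0" --pt "0 0 0 0 0" --pt "0 0 0 0 0"

```text
t: 1.95
tool_pos: [0.4706, -0.1862, 0.3252]
tool_rot: [3.138, 0.124, 0.001]
contact_force: [-0.3, -0.8, -0.5]
opening: -0.0001
grip_force: 0.0
```

apply_moves --pt "0 0 0 0.04 0" --pt "0 0 0 0.075 0" --pt "0 0 0 0.1 0" --pt "0 0 0 0.112 0" --pt "0 0 0 0.112 0" --pt "0 0 0 0.112 0"

```text
t: 2.45
tool_pos: [0.4708, -0.1863, 0.2132]
tool_rot: [3.139, 0.124, 0.0]
contact_force: [-0.6, -0.3, 0.2]
opening: -0.0003
grip_force: 0.0
```

apply_moves --pt "0 0.01 0 0 0" --pt "0 0.02 0 0 0" --pt "0 0.027 0 0 0" --pt "0 0.034 0 0 0" --pt "0 0.041 0 0 0" --pt "0 0.048 0 0 0" --pt "0 0.055 0 0 0" --pt "0 0.062 0 0 0" --pt "0 0.069 0 0 0" --pt "0 0.072 0 0 0" --pt "0 0.072 0 0 0" --pt "0 0.072 0 0 0"

```text
t: 3.45
tool_pos: [0.5428, -0.1794, 0.2125]
tool_rot: [-3.139, -0.126, -0.001]
contact_force: [0.0, 0.2, -1.3]
opening: -0.0001
grip_force: 0.0
```

apply_moves --pt "0 0.002 0 0 0" --pt "0 0.004 0 0 0" --pt "0 0.006 0 0 0" --pt "0 0.008 0 0 0" --pt "0 0.01 0 0 0"

```text
t: 3.87
tool_pos: [0.5524, -0.1786, 0.2124]
tool_rot: [-3.138, -0.126, 0.001]
contact_force: [-2.5, 0.7, 0.5]
opening: -0.0003
grip_force: 1.3
```

```bash
cat >> h.py <<'E'
def handle(p):
    m=np.zeros((400,640),bool); m[190:315,375:460]=1
    P,uv=pts(p,m); s=(P[:,2]>.055)&(P[:,2]<.068); r=cv2.minAreaRect((P[s,:2]*1000).astype(np.float32)); print(s.sum(),r)
E
python3 - <<'E'
from h import *
p=eyes.get_image("top"); handle(p)
cv2.imwrite("pics/push.png",np.vstack([cv2.resize(p["img"][140:315,340:480],(480,600))]))
q=eyes.get_image("scene");print([(np.round(d["point"]),d["confidence"]) for d in eyes.tip_of("fork_handle",q)[:2]])
cv2.imwrite("pics/push2.png",cv2.resize(q["img"][150:290,180:320],None,fx=4,fy=4))
E
```

```text
44 ((606.5916748046875, -157.40988159179688), (84.5470199584961, 24.777589797973633), 10.562150955200195)
[(array([242., 207.]), 0.76)]
```

View pics/push2.png

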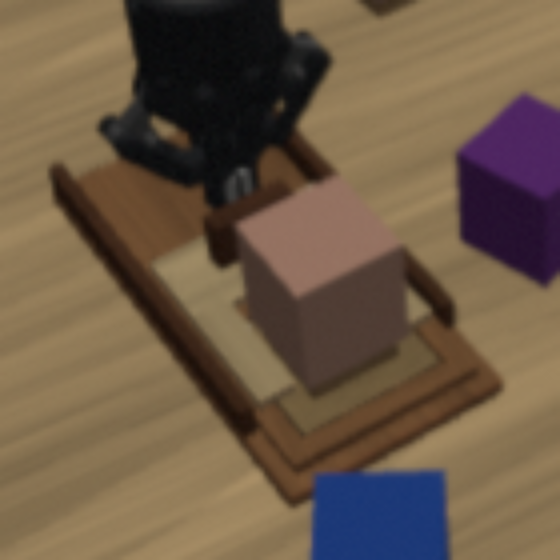

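The fork is being pushed well, with the handle at crop (245,215) and its arms starting over the foot. I keep pushing in small steps until the stop shows as force.

apply_moves --pt "0 0.001 0 0 0" --pt "0 0.002 0 0 0" --pt "0 0.003 0 0 0"

```text
t: 4.27
tool_pos: [0.5554, -0.1784, 0.2125]
tool_rot: [-3.139, -0.126, 0.001]
contact_force: [-2.7, 1.2, -0.2]
opening: -0.0
grip_force: 1.3
```

apply_moves --pt "0 0.001 0 0 0" --pt "0 0.002 0 0 0" --pt "0 0.003 0 0 0"

```text
t: 4.52
tool_pos: [0.5575, -0.1783, 0.2124]
tool_rot: [-3.138, -0.127, 0.009]
contact_force: [-13.2, -0.7, 6.3]
opening: 0.0004
grip_force: 6.5
```

apply_moves --pt "0 0.001 0 0 0" --pt "0 0.001 0 0 0" --pt "0 0.001 0 0 0"

```text
t: 4.77
tool_pos: [0.5579, -0.1784, 0.2125]
tool_rot: [-3.138, -0.127, 0.013]
contact_force: [-13.3, -0.0, 7.9]
opening: -0.0002
grip_force: 7.1
```

apply_moves --pt "0 -0.012 0 0 0" --pt "0 -0.03 0 0 0" --pt "0 -0.035 0 -0.03 0" --pt "0 -0.035 0 -0.07 0" --pt "0 -0.035 0 -0.11 0" --pt "0 -0.035 0 -0.12 0"

```text
t: 5.27
tool_pos: [0.5266, -0.182, 0.3415]
tool_rot: [3.132, 0.126, 0.021]
contact_force: [1.0, 0.2, 0.7]
opening: 0.0001
grip_force: 0.0
```

Run:
```python
from h import *
o=telemetry.get_obs(); print(o["tool_pos"],o["tool_rot"])
for c in ["top","scene"]:
    p=eyes.get_image(c)
    for t in ["lid","fork_handle"]:
        for d in eyes.outline_of(t,p)[:3]:
            P,uv=pts(p,d["region"]); 
            lo,hi=(.098,.115) if t=="lid" else (.055,.068)
            s=(P[:,2]>lo)&(P[:,2]<hi)
            if s.sum()>20: print(c,t,s.sum(),cv2.minAreaRect((P[s,:2]*1000).astype(np.float32)),np.median(P[s,:2],0))
```

```text
[ 0.52663885 -0.18203031  0.3415365 ] [3.13182984 0.12556565 0.02112872]
top lid 1356 ((646.9189453125, -170.59988403320312), (60.136356353759766, 60.54566955566406), 4.4108099937438965) [ 0.6464803  -0.17017842]
top fork_handle 242 ((592.3456420898438, -175.5934600830078), (49.1663818359375, 51.814781188964844), 4.779785633087158) [ 0.574945   -0.17640885]
scene lid 798 ((648.7630004882812, -171.391357421875), (63.88685607910156, 61.83658218383789), 2.5987961292266846) [ 0.65269787 -0.17266915]
scene fork_handle 87 ((573.0303344726562, -179.52137756347656), (16.788766860961914, 47.16828155517578), 11.865219116210938) [ 0.57646968 -0.19004261]
```

apply_moves --pt "0.0854 0.04 0 0 0" --pt "0.0854 0.08 -0.001 0 0" --pt "0.0854 0.11 -0.001 0 0" --pt "0.0854 0.123 -0.001 0 0" --pt "0.0854 0.123 -0.001 0 0" --pt "0.0854 0.123 -0.001 0 0" --pt "0.0854 0.123 -0.001 0 0" --pt "0.0854 0.123 -0.001 0 0"

```text
t: 6.23
tool_pos: [0.6461, -0.1703, 0.3317]
tool_rot: [-3.138, -0.125, 0.003]
contact_force: [0.7, -0.7, -0.2]
opening: 0.0856
grip_force: 0.0
```

apply_moves --pt "0.0854 0.001 0 0.035 0" --pt "0.0854 0.001 0 0.07 0" --pt "0.0854 0.001 0 0.095 0" --pt "0.0854 0.001 0 0.102 0" --pt "0.0854 0.001 0 0.102 0" --pt "0.0854 0.001 0 0.102 0"

```text
t: 6.73
tool_pos: [0.6481, -0.1704, 0.2318]
tool_rot: [3.139, 0.125, 0.001]
contact_force: [1.1, -0.1, 1.0]
opening: 0.0855
grip_force: 0.0
```

apply_moves --pt "0.05 0 0 0 0" --pt "0.05 0 0 0 0" --pt "0.05 0 0 0 0" --pt "0.05 0 0 0 0" --pt "0.05 0 0 0 0" --pt "0.05 0 0 0 0" --pt "0.05 0 0 0 0" --pt "0.05 0 0 0 0" --newtons 35

```text
t: 7.4
tool_pos: [0.6491, -0.1705, 0.2337]
tool_rot: [3.137, 0.126, 0.006]
contact_force: [-1.9, 0.6, 6.3]
opening: 0.0598
grip_force: 39.3
```

apply_moves --pt "0.05 0 0 -0.004 0" --pt "0.05 0 0 -0.008 0" --pt "0.05 0 0 -0.013 0" --pt "0.05 0 0 -0.018 0" --pt "0.05 0 0 -0.023 0" --pt "0.05 0 0 -0.028 0"

```text
t: 7.9
tool_pos: [0.6475, -0.1698, 0.2576]
tool_rot: [-3.138, -0.126, 0.004]
contact_force: [-0.1, 0.9, -11.9]
opening: 0.06
grip_force: 40.2
```

apply_moves --pt "0.05 0 0 -0.005 0" --pt "0.05 0 0 -0.01 0" --pt "0.05 0 0 -0.015 0" --pt "0.05 0 0 -0.02 0" --pt "0.05 0 0 -0.025 0" --pt "0.05 0 0 -0.03 0" --pt "0.05 0 0 -0.035 0" --pt "0.05 0 0 -0.04 0" --pt "0.05 0 0 -0.045 0" --pt "0.05 0 0 -0.05 0" --pt "0.05 0 0 -0.055 0" --pt "0.05 0 0 -0.06 0"

```text
t: 8.9
tool_pos: [0.6482, -0.1701, 0.3199]
tool_rot: [3.139, 0.126, 0.001]
contact_force: [0.7, -0.6, -1.2]
opening: 0.0597
grip_force: 41.0
```

apply_moves --pt "0.05 0 0 -0.01 0" --pt "0.05 0 0 -0.025 0" --pt "0.05 0 0 -0.045 0" --pt "0.05 0 0 -0.06 0" --pt "0.05 0 0 -0.06 0" --pt "0.05 0 0 -0.06 0"

```text
t: 9.4
tool_pos: [0.6484, -0.1702, 0.381]
tool_rot: [3.138, 0.126, 0.005]
contact_force: [0.5, -0.0, -2.1]
opening: 0.06
grip_force: 41.1
```

Run:
```python
from h import *
o=telemetry.get_obs(); print(o["tool_pos"],o["tool_rot"],o["contact_force"])
q=eyes.get_image("scene")
cv2.imwrite("pics/lift.png",cv2.resize(q["img"][110:290,180:340],None,fx=3.3,fy=3.3))
for d in eyes.outline_of("lid",q)[:3]:
    P,_=pts(q,d["region"]); print(d["confidence"],np.round(d["box"]),np.percentile(P[:,2],[2,50,98]).round(3))
```

```text
[ 0.64842718 -0.17018758  0.38098946] [3.13760349 0.12607108 0.00533642] [ 5.39830885e-01 -1.80462482e-03 -2.06186240e+00]
0.97 [291. 174. 330. 222.] [0.006 0.059 0.072]
0.69 [235. 134. 278. 193.] [0.184 0.236 0.255]
0.58 [255. 268. 294. 317.] [0.004 0.068 0.072]
```

View pics/lift.png

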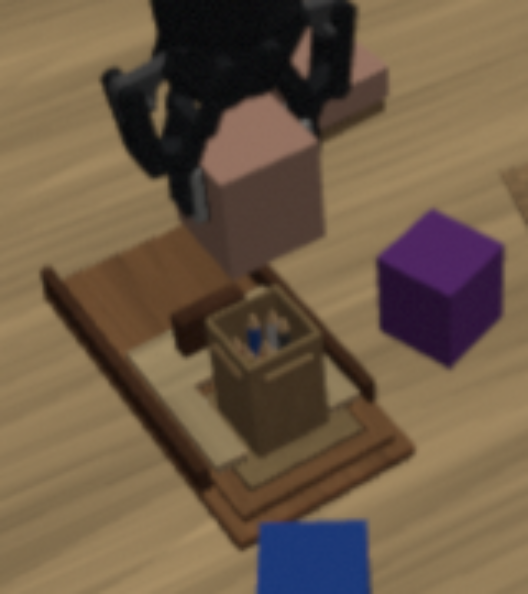

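The lid is off (crop (260,180)). The box stays seated with its pencils at crop (270,380), and the fork is home with its handle at crop (205,320). Next I carry the lid to the mat.

apply_moves --pt "0.05 -0.001 -0.015 0 0" --pt "0.05 -0.003 -0.045 0 0" --pt "0.05 -0.005 -0.08 0 0" --pt "0.05 -0.007 -0.115 0 0" --pt "0.05 -0.01 -0.15 0 0" --pt "0.05 -0.012 -0.185 0 0" --pt "0.05 -0.014 -0.22 0 0" --pt "0.05 -0.016 -0.255 0 0" --pt "0.05 -0.018 -0.285 0 0" --pt "0.05 -0.02 -0.308 0 0" --pt "0.05 -0.021 -0.318 0 0" --pt "0.05 -0.021 -0.321 0 0"

```text
t: 10.5
tool_pos: [0.6004, 0.1503, 0.3774]
tool_rot: [-3.139, -0.131, 0.004]
contact_force: [0.1, -0.2, -1.5]
opening: 0.0594
grip_force: 41.1
```

apply_moves --pt "0.05 0 0 0.01 0" --pt "0.05 0 0 0.035 0" --pt "0.05 0 0 0.065 0" --pt "0.05 0 0 0.095 0" --pt "0.05 0 0 0.125 0" --pt "0.05 0 0 0.145 0" --pt "0.05 0 0 0.158 0" --pt "0.05 0 0 0.164 0" --pt "0.05 0 0 0.166 0" --pt "0.05 0 0 0.166 0" --pt "0.05 0 0 0.166 0"

```text
t: 11.42
tool_pos: [0.6023, 0.148, 0.2144]
tool_rot: [-3.139, -0.126, -0.005]
contact_force: [-1.0, -0.1, -0.4]
opening: 0.0595
grip_force: 41.1
```

Run:
```python
from h import *
o=telemetry.get_obs(); print(o["tool_pos"],o["tool_rot"],o["contact_force"])
q=eyes.get_image("scene")
cv2.imwrite("pics/place.png",cv2.resize(q["img"][80:240,280:440],None,fx=3.5,fy=3.5))
for d in eyes.outline_of("lid",q)[:4]:
    P,_=pts(q,d["region"]); print(d["confidence"],np.round(d["box"]),np.percentile(P,[2,50,98],axis=0).round(3).tolist())
```

```text
[0.60231763 0.14803939 0.21443794] [-3.13890169 -0.12553188 -0.00459383] [-0.97609361 -0.08998938 -0.44934378]
0.91 [294. 171. 334. 222.] [[0.589, -0.066, 0.005], [0.631, -0.039, 0.059], [0.654, 0.006, 0.072]]
0.84 [358. 141. 396. 182.] [[0.579, 0.116, 0.019], [0.627, 0.141, 0.065], [0.634, 0.178, 0.089]]
0.81 [257. 268. 297. 318.] [[0.763, -0.255, 0.003], [0.808, -0.222, 0.068], [0.832, -0.184, 0.072]]
```

View pics/place.png

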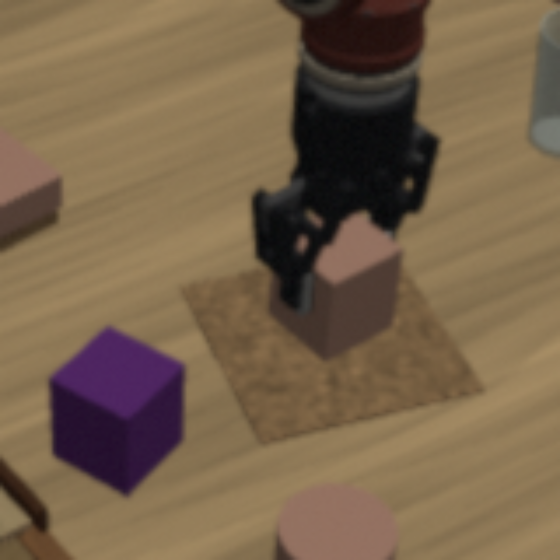

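The lid is over the middle of the mat (crop (335,290)), about 14 mm above it. I lower it gently.

apply_moves --pt "0.05 0 0 0.004 0" --pt "0.05 0 0 0.008 0" --pt "0.05 0 0 0.01 0" --pt "0.05 0 0 0.011 0" --pt "0.05 0 0 0.012 0" --pt "0.05 0 0 0.012 0"

```text
t: 12.02
tool_pos: [0.6015, 0.1483, 0.2009]
tool_rot: [3.139, 0.126, 0.0]
contact_force: [-0.8, 1.1, 0.1]
opening: 0.0595
grip_force: 41.1
```

apply_moves --pt "0.05 0 0 0.0005 0" --pt "0.05 0 0 0.001 0" --pt "0.05 0 0 0.001 0"

```text
t: 12.27
tool_pos: [0.6016, 0.1483, 0.2008]
tool_rot: [3.139, 0.126, -0.0]
contact_force: [-4.6, 0.5, 6.3]
opening: 0.0596
grip_force: 41.8
```

Contact (6 N up). I release and withdraw.

apply_moves --pt "0.0854 0 0 0 0" --pt "0.0854 0 0 0 0" --pt "0.0854 0 0 0 0" --pt "0.0854 0 0 0 0" --pt "0.0854 0 0 0 0" --pt "0.0854 0 0 0 0" --pt "0.0854 0 0 0 0"

```text
t: 12.85
tool_pos: [0.6014, 0.1482, 0.1996]
tool_rot: [-3.139, -0.126, 0.0]
contact_force: [0.1, -0.3, 0.1]
opening: 0.0853
grip_force: 0.0
```

apply_moves --pt "0.0854 0 0 -0.01 0" --pt "0.0854 0 0 -0.04 0" --pt "0.0854 0 0 -0.08 0" --pt "0.0854 0 0 -0.12 0" --pt "0.0854 0 0 -0.16 0" --pt "0.0854 -0.04 0 -0.18 0" --pt "0.0854 -0.08 0 -0.18 0" --pt "0.0854 -0.12 0 -0.18 0" --pt "0.0854 -0.15 0 -0.18 0" --pt "0.0854 -0.15 0 -0.18 0" --pt "0.0854 -0.15 0 -0.18 0"

```text
t: 13.77
tool_pos: [0.4506, 0.1362, 0.3805]
tool_rot: [-3.139, -0.127, -0.003]
contact_force: [1.0, 0.1, -0.2]
opening: 0.0854
grip_force: 0.0
```

Run:
```python
from h import *
q=eyes.get_image("top"); cv2.imwrite("pics/final.png",q["img"])
m=np.zeros((400,640),bool); m[150:280,170:300]=1
P,_=pts(q,m); s=(P[:,2]>.064)&(P[:,2]<.08); print(s.sum(),cv2.minAreaRect((P[s,:2]*1000).astype(np.float32)),np.median(P[s,2]))
m[:]=0; m[140:315,360:460]=1; P,uv=pts(q,m)
s=(P[:,2]>.055)&(P[:,2]<.068)&(P[:,0]<.61); print(np.median(P[s],0))
s=(P[:,2]>.09)&(P[:,2]<.11); print("box",s.sum(),cv2.minAreaRect((P[s,:2]*1000).astype(np.float32)),np.median(P[s,2]))
```

```text
1235 ((599.4405517578125, 148.72384643554688), (58.268882751464844, 61.366180419921875), 4.6543965339660645) 0.07189737956513365
[ 0.57493776 -0.17676855  0.06187448]
box 458 ((644.7225952148438, -169.4970703125), (57.50326919555664, 57.41050338745117), 5.714558124542236) 0.09988532748511408
```

View pics/final.png

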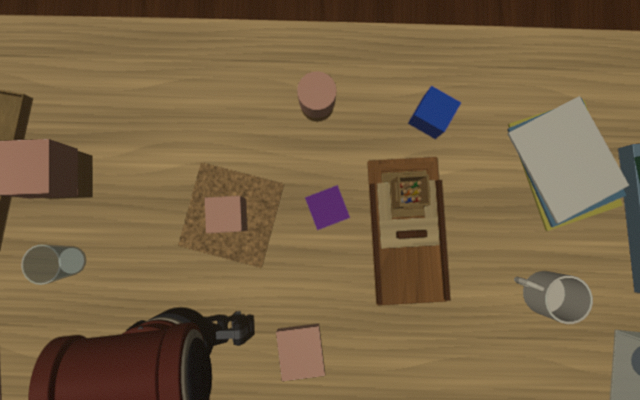

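The lid stands on the mat's middle at (224,214), with its top at 72 mm as expected. The box is seated in the aid at (410,190), and the fork is home with its handle at (412,234). The arm is clear of everything.

```bash
python3 -c "
from station import ctrl
print(ctrl.finish_job())"
```

```text
the job is handed in; nothing more can be done
None
```

The job is done and handed in at about 14 s on the robot's clock: the fork is home, the box is seated in the aid, and the lid stands open side down on the middle of the cork mat.

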